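# Screw the bean hopper onto the coffee grinder to its grind setting

## Robot

A 6-joint arm with a two-finger parallel gripper is mounted at the origin on a cart in front of the work surface, level with it; the furniture and walls round the work are solid. World frame = base frame: x ahead of the robot, y to its left, z up, the work surface at z = 0. Lengths are in m, angles in degrees, forces in N, time in s.
With the tool pointing down it reaches from about 0.375 to 0.9 m from the base axis. Payload 3.1 kg.
Tool frame: the origin (TCP) lies on the centre line of the jaws, within the pads' length; the fingertips stand 17 mm ahead of it and the grasp point (between the pads) lies 2 mm behind it; z points along the fingers, y is the line along which they close (so a half turn about z gives the same grasp; the last joint's range is limited). The gripper opens to 87 mm and grips with 3 to 60 N. Pads are 19 mm wide; open, the fingers measure 117 mm over their backs; the gripper's body (75 mm by 190 mm) begins 51 mm behind the grasp point.
Start: joints at [-10.227, 30.224, 82.088, -0, 67.689, -10.227], TCP at [0.625, 0, 0.24] pointing down, gripper open.
Joint ranges: [-176.69, 176.69], [-43.24, 126.21], [12.49, 139.97], [-82, 262], [0, 151.66], [-163.58, 163.58]. Speed limits (degrees/s): [159.86, 159.86, 180, 180, 180, 180].

## Interface

Orientations are given as a 3x3 rotation matrix whose columns are the frame's x, y, z axes.
In Python, from rig import bot, imaging, finder gives the robot as it stands. The module is installed in compiled form; this text tells all that it offers.
- The arm moves only by the tool play_rows, never from a script. Its argument "motion" is a list that holds one entry, the list of rows, each a list of 6 numbers: the shift along the tool's x, y, z in parts of the range, where 1.0 means 0.8 m, then the turn, a rotation vector about the tool's x, y, z in fractions of the full range, 1 being 90 degrees. In form: [[[dx, dy, dz, wx, wy, wz], ...]]. A call has 1 to 8 rows; each row is the pose to reach, as a shift and turn from the pose commanded when the call began, along the tool's axes at that moment; what a row does not reach only later rows make up. A row lasts 1/12 s, in which the tool goes at most 41.7 mm and 7.16 degrees, less where a joint would pass 70% of its speed; a pose out of reach is approached as far as the arm can. Shift and turn numbers lie between -1 and 1, and a call with a number outside is refused. A call with a gripper value outside its range is refused whole. "fingers" is the finger opening in m, from 0 to 0.087, set as the call begins (left out, the last holds). The fingers move at their own pace and stop on an object; the grip force is fixed at half the most. Time passes only in rows, so rows that repeat a pose let the fingers close. It gives the time, the measured TCP pose, the force, the opening and the grip force at its end, in the units of the state.
- bot.read_state(): the state, without advancing time (a new reading comes with each control period).
- imaging.capture(name): name is "scene" or "side" or "wrist"; returns a dict with "frame" (420x560x3 uint8, red, green, blue), "camera_matrix" (3x3 intrinsics, pixels), "R" (3x3) and "t" (3): a world point X has camera coordinates R X + t. Camera axes: x right, y down, z forward; pixel columns grow to the right and rows downward; lengths in m; the calibration is good to about 2 mm. A picture is of the moment at which its call begins. There is no depth.
- bot.hand_in(): hands the job in; it is judged then, once.
Trained networks look in the newest picture that a camera, given by its name, has taken for a name from the list of things; names that differ only in an ending like _2 or _b are one class to them, and where a whole thing is asked for, a point or a joint stands for the part that bears it (a point fixed in the world has none). Each returns a list of dicts, best first, with "confidence" (0 to 1); they miss things now and then, are a little off and sometimes report something else, mostly with a low value. They report only what shows in the picture. A call takes as long as a camera call.
- finder.recognise(camera, name): "at" ([x, y, z] in m, in world coordinates, good to about 4 mm: the middle of the surface that is visible of it).
- finder.outline_of(camera, name): "pixels" (420x560 bool, what is visible of it).
The state is a dict: "time_s": time; "joint_positions": joint angles; "qvel": joint speeds; "tau": joint torques, N m; "position": TCP position; "tcp_rot": TCP orientation; "force": force on the tool from outside, world axes, zero at the start; "moment": the same for the moment, N m; "opening": opening from 0.0 (shut) to 1.0 (fully open); "grasp_force": force on a finger pad.
Only numpy, scipy, OpenCV 4.12 (cv2) and the standard library are available. Lean on these libraries where they do the work, as an engineer would, in place of code of your own. Each camera call takes 0.05 s, during which the arm holds its last target. There are 200 camera calls.

## Task

Put the bean hopper back on the coffee grinder: set its neck upright in the collar with the pointer by the start dot, turn it back (counterclockwise from above) under light pressure until you feel it drop into the thread, then press it down against the spring and screw it clockwise until its pointer stands in line with the setting tab. Press gently, never force it, and leave it there, held level by the thread, with the tab and the other things on the worktop unmoved.

Things in the scene. Friction and masses are not known exactly. Their poses are not given: they have to be found in the camera images.
- hopper: bean hopper, smoky clear, dark lid clipped on, 99 mm wide, 115 high, 0.19-0.31 kg. Origin: centre of the neck's underside; z up; pointer to -x; grip bar along y. Neck 66 mm wide for 28 mm, its lowest 4 mm tapered. Three equal pins 120 deg apart (one under the pointer), 5 mm thick, flat below, 7 mm above the underside, reach 41 mm from the axis; a line on the lid lies over the pointer
- hopper_bar (a point): top centre of the hopper's grip bar, on its axis 115 mm above the underside; bar 16 mm thick (along the hopper's x), 58 long (along its y), stands 29 mm above the lid: pinch it from above across its 16 mm
- hopper_pointer (a point): tip of the hopper's arrow-shaped pointer, 59 mm from the hopper's axis along its -x, 30.5 mm above the underside
- grinder: round coffee grinder, fixed, 128 mm wide, dark, aluminium band, grounds cup; origin under its axis on the worktop, z up, front to -x. Collar on top: wall to z 146 mm, bore 85 mm. Inside, a steel ring, top at z 140 mm, hole 68.6 mm, three vertical gaps 9 mm wide, 120 deg apart: the thread starts. Between gaps the ring's 4 mm roof has a helical underside falling 20 mm a turn clockwise. Bears 40 N
- grinder_mouth (a point): on the grinder's axis, 140 mm up, level with the flat top of the steel ring. The neck fits the ring with 1.3 mm to spare all round; pins rest on the ring's top (underside 4.5 mm below this point) until they meet the gaps. Dropped in, the neck lands on a sprung carrier with its underside 9 mm below here; 1 N preload, 0.8 N per mm, 12 mm travel, then a hard stop
- grinder_dot (a point): raised start dot on the grinder's shoulder, 53 mm from its axis, 10 deg counterclockwise of the front. With the pointer here the pins rest on the ring, which is clamped where it was calibrated: the gaps come 5 to 57 deg counterclockwise of the dot; turn back with 2-6 N of press until it drops, easing off if the twist passes 0.25 N m (a pin on an edge). Pins pass under the roof 14 mm down (5-9 N)
- tab_top (a point): top of the steel setting tab, a 5 mm wide rider on the collar, 53.5 mm from the grinder's axis, 2 to 24 deg clockwise of the front; a light touch shifts it. The pointer passes 3 mm or more above it. From where the pins drop in to here is 17 to 90 deg clockwise; the thread draws the hopper down meanwhile, and its friction holds it where it is left
- mug: striped mug, 86x120x90 mm, origin under its centre
- jar_1: jar with a metal lid, 63 mm wide, 94 high, origin under its centre
- spice_jar_0: glass spice jar, black cap, 42 mm wide, 90 high, origin under its centre
- spice_jar_1: another glass spice jar like it, 42 mm wide, 90 high, origin under its centre

How it is judged (in metres and radians):
On the way:
1. the neck is in the collar and the pins have dropped through the gaps of the ring (horizontal distance between hopper and grinder_mouth below 0.004 m and z of hopper in the frame of grinder_mouth below -0.0075 m and angle between hopper's own z axis and vertical below 0.06 rad), for 0.1 s.
At the end, for the whole second after the job is handed in: The hopper is at rest in the grinder's collar, on its axis within 4 mm, level within 3 degrees, held by the thread with its underside over 12 mm below the mouth, and its pointer in line with the setting tab within 4 mm sideways (y of hopper_pointer in the frame of tab_top between -0.004 and 0.004 m and horizontal distance between hopper_pointer and tab_top below 0.01 m and horizontal distance between hopper and grinder_mouth below 0.004 m and z of hopper in the frame of grinder_mouth below -0.012 m and angle between hopper's own z axis and vertical below 0.05 rad and linear speed of hopper below 0.01 m/s and angular speed of hopper below 0.05 rad/s); the robot touches nothing.
It fails at once if the hopper is forced: it presses on the grinder with more than 40 N (contact force between hopper and grinder above 40 N).
It fails at once if the setting tab is shifted by more than 3 mm (distance of tab_top from where it was at the start of the episode above 0.003 m).
It fails at once if the hopper is tipped over (angle between hopper's own z axis and vertical above 0.5 rad).
It fails at once if another thing on the worktop is shifted by more than 25 mm (distance of any of mug, jar_1, spice_jar_0, spice_jar_1 from where it was at the start of the episode above 0.025 m).
It also fails if it takes over 72 s, if anything falls off the work surface, if the arm or the gripper's body presses on something with over 40 N, if the wrist force passes 120 N, or if a joint passes its speed limit or range.

## Working session

There is one attempt and no reset: what is moved stays moved. The work goes in short steps, Python scripts to look and compute and a tool call to move; the robot and the scene stay as the last step left them, time stands still between calls to the robot, and variables do not carry over. Pictures are saved under pics/ and viewed, at most 10 in all, crops included, and the job is handed in when it is done.

Besides the shell and the picture viewer there is one more tool, called after "Call:" as a command line: name --argument value ..., lists and objects as JSON in quotes. play_rows: Moves the arm, as the interface text tells. Its arguments: {"type":"object","properties":{"motion":{"type":"array"},"fingers":{"type":"number"}},"required":["motion"]}

```bash
mkdir -p pics; cat > h.py <<'E'
import numpy as np, cv2
from rig import bot, imaging, finder
def proj(c,X):
    p=c["R"]@np.array(X)+c["t"]; q=c["camera_matrix"]@p; return q[:2]/q[2]
def ray(c,uv):
    d=c["R"].T@np.linalg.inv(c["camera_matrix"])@np.array([uv[0],uv[1],1.]); o=-c["R"].T@np.array(c["t"]); return o,d/np.linalg.norm(d)
def atz(c,uv,z):
    o,d=ray(c,uv); return o+d*(z-o[2])/d[2]
def save(c,n,crop=None,s=1):
    f=c["frame"][:,:,::-1]
    if crop: f=f[crop[1]:crop[3],crop[0]:crop[2]]
    cv2.imwrite("pics/"+n,cv2.resize(f,None,fx=s,fy=s,interpolation=cv2.INTER_CUBIC))
E
python3 - <<'E'
from h import *
ims=[]
for cam in ["scene","side","wrist"]:
    c=imaging.capture(cam); save(c,cam+"0.png"); ims.append(c["frame"])
    print(cam,np.round(-c["R"].T@np.array(c["t"]),3))
    for n in ["hopper","hopper_bar","hopper_pointer","grinder","grinder_mouth","grinder_dot","tab_top","mug","jar_1","spice_jar_0"]:
        r=finder.recognise(cam,n)
        print(n,[(np.round(x["at"],4).tolist(),round(x["confidence"],2)) for x in r[:3]])
E
```

```text
scene [0.233 0.429 0.613]
hopper [([0.4035, -0.2949, 0.082], 0.79), ([0.4685, -0.05, 0.1433], 0.46), ([0.6379, -0.1357, 0.0559], 0.46)]
hopper_bar [([0.4069, -0.2878, 0.0829], 0.67)]
hopper_pointer [([0.4083, -0.2963, 0.0868], 0.57)]
grinder [([0.4813, -0.0475, 0.1086], 0.56)]
grinder_mouth []
grinder_dot []
tab_top [([0.4107, -0.2934, 0.0867], 0.6), ([0.4641, -0.0465, 0.1437], 0.52)]
mug [([0.6457, -0.293, 0.0715], 0.59), ([0.4063, -0.2908, 0.0853], 0.53)]
jar_1 [([0.6371, -0.1893, 0.0843], 0.8)]
spice_jar_0 [([0.5893, -0.1823, 0.0942], 0.79), ([0.6355, -0.133, 0.056], 0.69), ([0.4044, -0.2936, 0.0827], 0.45)]
side [ 0.411 -0.988  0.411]
hopper [([0.4153, -0.3471, 0.0738], 0.56)]
hopper_bar [([0.4106, -0.3483, 0.0767], 0.91), ([0.5861, -0.2089, 0.0508], 0.75)]
hopper_pointer [([0.4133, -0.3498, 0.0751], 0.7), ([0.6319, -0.2268, 0.0813], 0.59)]
grinder [([0.489, -0.1222, 0.0892], 0.86)]
grinder_mouth [([0.4873, -0.1268, 0.0912], 0.8)]
grinder_dot [([0.492, -0.122, 0.0916], 0.83)]
tab_top [([0.482, -0.1254, 0.1393], 0.49)]
mug [([0.4159, -0.3485, 0.0736], 0.67), ([0.6471, -0.3417, 0.0606], 0.64)]
jar_1 [([0.6349, -0.2273, 0.0773], 0.66), ([0.4855, -0.1264, 0.0901], 0.53)]
spice_jar_0 [([0.5861, -0.2086, 0.047], 0.85), ([0.6261, -0.1508, 0.0785], 0.65)]
wrist [0.625 0.082 0.385]
hopper []
hopper_bar []
hopper_pointer []
grinder [([0.5135, -0.0376, 0.1104], 0.98)]
grinder_mouth [([0.5186, -0.0394, 0.1064], 0.86)]
grinder_dot [([0.5148, -0.0399, 0.1055], 0.66)]
tab_top [([0.511, -0.0319, 0.1418], 0.55)]
mug []
jar_1 [([0.6541, -0.1818, 0.073], 0.82)]
spice_jar_0 [([0.6409, -0.1417, 0.09], 0.59), ([0.5142, -0.0416, 0.1074], 0.44)]
```

View pics/scene0.png

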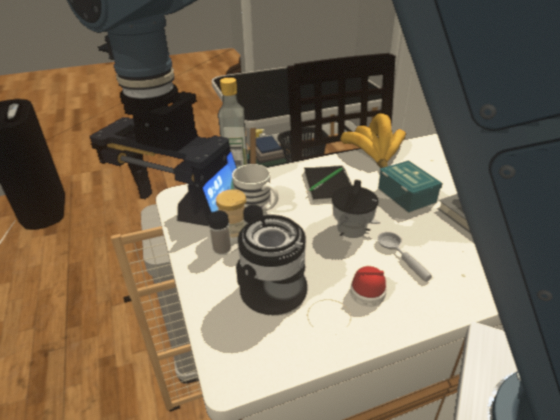

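View pics/side0.png

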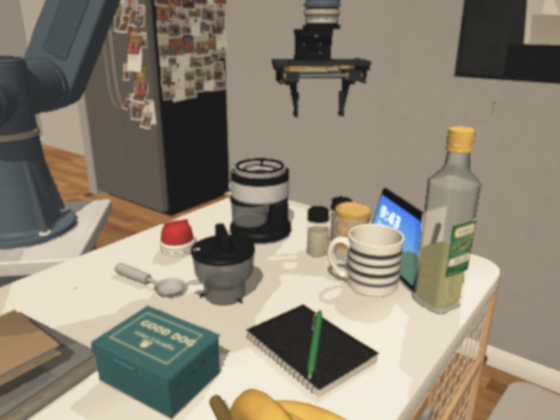

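Scene: hopper at about (355,205) with bar on top (358,188), grinder collar ring at (272,240); side: hopper at (223,265), grinder ring at (260,167).

```bash
python3 - <<'E'
from h import *
s=bot.read_state(); print(np.round(s["tcp_rot"],3).tolist(),s["position"],s["force"],s["moment"])
C={n:imaging.capture(n) for n in ["scene","side","wrist"]}
print("hopper scene",atz(C["scene"],(356,198),.086),"side",atz(C["side"],(223,250),.086))
print("grinder scene",atz(C["scene"],(272,240),.146),"side",atz(C["side"],(260,167),.146))
w=C["wrist"]; print("wrist R",np.round(w["R"],3).tolist(),np.round(w["camera_matrix"],1).tolist())
E
```

```text
[[-0.0, 1.0, -0.0], [1.0, 0.0, 0.0], [0.0, -0.0, -1.0]] [6.24968868e-01 5.49910864e-05 2.39548325e-01] [-0.05593911  0.21348957 -0.21565216] [-0.03638966 -0.01918057  0.03679863]
hopper scene [ 0.41218425 -0.32004406  0.086     ] side [ 0.4150725 -0.3273397  0.086    ]
grinder scene [ 0.48341455 -0.06276037  0.146     ] side [ 0.49351153 -0.09642197  0.146     ]
wrist R [[1.0, -0.001, -0.0], [-0.001, -0.955, 0.297], [-0.0, -0.297, -0.955]] [[347.7, 0.0, 277.1], [0.0, 347.7, 206.4], [0.0, 0.0, 1.0]]
```

View pics/wrist0.png

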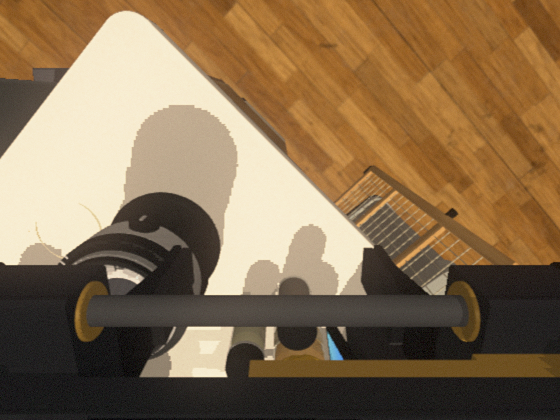

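Wrist view shows the grinder at lower left (130,280), spice jars and the jar near (290,330); the gripper hides rows below 265. I'll move to look at the grinder from above.

The rows are not in the units I measure in: shifts go in shares of 0.8 m and turns go in shares of 90 degrees. I convert before sending: -0.135 m is -0.1688, -0.11 m is -0.1375.

Call:
play_rows --motion '[[[-0.05, -0.0625, -0.025, 0, 0, 0], [-0.1, -0.125, -0.05, 0, 0, 0], [-0.1375, -0.1688, -0.0625, 0, 0, 0], [-0.1375, -0.1688, -0.0625, 0, 0, 0], [-0.1375, -0.1688, -0.0625, 0, 0, 0], [-0.1375, -0.1688, -0.0625, 0, 0, 0]]]'

```text
time_s: 2.3
position: [0.488, -0.1119, 0.2909]
tcp_rot: [[0.004, 1.0, 0.001], [1.0, -0.004, -0.001], [-0.001, 0.001, -1.0]]
force: [0.5, 0.6, -0.5]
opening: 0.999
grasp_force: 0.0
```

```bash
python3 - <<'E'
from h import *
c=imaging.capture("wrist"); save(c,"w1.png",s=1.4)
print(bot.read_state()["position"])
for n in ["tab_top","grinder_dot","grinder_mouth"]:
    for x in finder.recognise("wrist",n)[:3]: print(n,np.round(x["at"],4),round(x["confidence"],2),proj(c,x["at"]))
import pickle; pickle.dump(c,open("w1.pkl","wb"))
E
```

```text
[ 0.48945318 -0.11094378  0.29044553]
tab_top [ 0.4856 -0.0569  0.1395] 0.64 [273.64433729 131.39436834]
grinder_dot [ 0.4957 -0.0766  0.1342] 0.72 [285.47406347 153.84392203]
grinder_mouth [ 0.502  -0.0776  0.132 ] 0.77 [292.59485204 154.56476174]
```

View pics/w1.png

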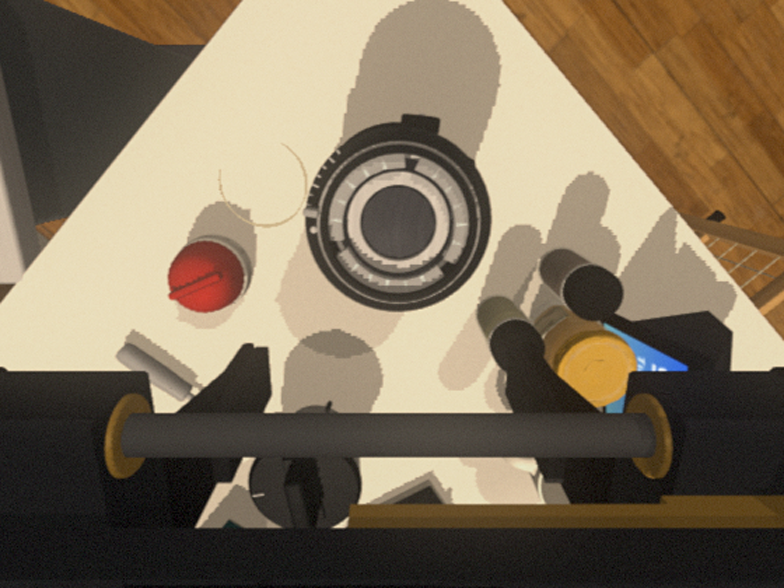

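The wrist view shows the grinder ring centred at about (399,219) in the enlarged picture, dot at (313,229), tab at (311,212), dark gaps at (411,162), (340,246), (449,266). I'll zoom in on it.

```bash
python3 - <<'E'
from h import *
import pickle
c=pickle.load(open("w1.pkl","rb")); save(c,"w1z.png",(205,75,365,230),5)
E
```

```text
(no output)
```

View pics/w1z.png

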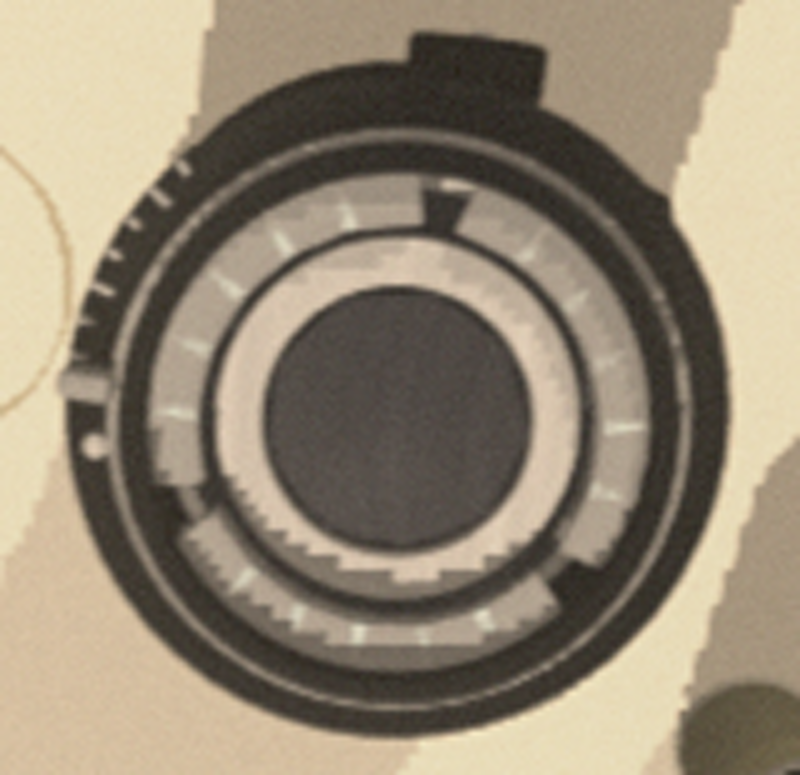

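To row units: -0.23 m is -0.2875, -0.2 m is -0.25.

Call:
play_rows --motion '[[[-0.05, -0.0188, 0, 0, 0, 0], [-0.1, -0.0375, 0, 0, 0, 0], [-0.15, -0.0563, 0, 0, 0, 0], [-0.2, -0.075, 0, 0, 0, 0], [-0.25, -0.0938, 0, 0, 0, 0], [-0.2875, -0.0938, 0, 0, 0, 0], [-0.2875, -0.0938, 0, 0, 0, 0], [-0.2875, -0.0938, 0, 0, 0, 0]]]'

```text
time_s: 3.17
position: [0.4157, -0.3414, 0.2886]
tcp_rot: [[0.002, 1.0, -0.0], [1.0, -0.002, 0.001], [0.001, -0.0, -1.0]]
force: [0.1, 0.2, -0.5]
opening: 0.997
grasp_force: 0.0
```

```bash
python3 - <<'E'
from h import *
c=imaging.capture("wrist"); save(c,"w2.png",(160,60,420,260),3)
print(bot.read_state()["position"],proj(c,(.413,-.324,.115)))
for n in ["hopper","hopper_bar","hopper_pointer"]:
    for x in finder.recognise("wrist",n)[:3]: print(n,np.round(x["at"],4),round(x["confidence"],2),proj(c,x["at"]))
import pickle; pickle.dump(c,open("w2.pkl","wb"))
E
```

```text
[ 0.41558203 -0.33964833  0.28856279] [274.03034347 170.68681688]
hopper [ 0.4157 -0.3157  0.0851] 0.79 [276.92421678 156.69454781]
hopper_bar [ 0.41   -0.3167  0.0869] 0.72 [271.24544974 157.98876165]
hopper_pointer [ 0.6453 -0.1655  0.0318] 0.71 [500.43590715   1.75394134]
hopper_pointer [ 0.415  -0.3162  0.0855] 0.67 [276.23008346 157.25493218]
```

View pics/w2.png

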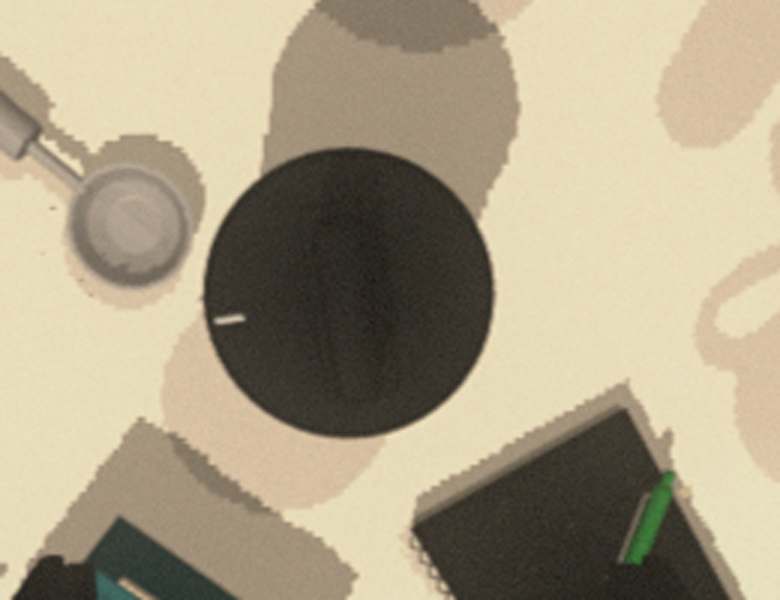

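```bash
python3 - <<'E'
from h import *
import pickle
w1=pickle.load(open("w1.pkl","rb"));w2=pickle.load(open("w2.pkl","rb"))
P=lambda u,v:(u/5+205-.4,v/5+75-.4)
# circle fit: collar rim points
e=[(110,418),(690,418),(400,128),(400,708)]
X=np.array([atz(w1,P(*p),.146) for p in e]); print("rim",X.round(4)); 
hz=.128
Y=np.array([atz(w1,P(*p),.134) for p in [(215,420),(580,420),(398,233),(398,607)]]);print("ringhole?",Y.round(4))
c=np.array([X[:2,0].mean(),X[2:,1].mean()]);print("centre",c)
ang=lambda p:np.degrees(np.arctan2(p[1]-c[1],p[0]-c[0]))%360
for n,p in [("gapL",(188,508)),("gapT",(443,205)),("gapR",(575,572))]:
    q=atz(w1,P(*p),.140);print(n,ang(q),np.hypot(*(q[:2]-c)))
for n,p,zs in [("dot",(95,447),(.12,.13,.14,.146)),("tab",(83,384),(.14,.146,.152))]:
    for z in zs:
        q=atz(w1,P(*p),z);print(n,z,ang(q),np.hypot(*(q[:2]-c)))
Q=lambda u,v:(u/3+160-.33,v/3+60-.33)
H=np.array([atz(w2,Q(*p),.086) for p in [(204,292),(494,292),(349,147),(349,438)]]);print("hop",H.round(4))
h=np.array([H[:2,0].mean(),H[2:,1].mean()]);print(h)
for p in [(217,321),(244,318),(230,319.5)]:
    a=atz(w2,Q(*p),.086)[:2]-h;print("line",np.degrees(np.arctan2(a[1],a[0]))%360,np.hypot(*a))
E
```

```text
rim [[ 0.446  -0.0782  0.146 ]
 [ 0.5434 -0.0787  0.146 ]
 [ 0.4946 -0.0319  0.146 ]
 [ 0.4948 -0.1299  0.146 ]]
ringhole? [[ 0.4626 -0.0806  0.134 ]
 [ 0.5264 -0.0809  0.134 ]
 [ 0.4946 -0.049   0.134 ]
 [ 0.4947 -0.1147  0.134 ]]
centre [ 0.49469697 -0.08088436]
gapL 201.00968256025698 0.03935437540892971
gapT 78.97339858570832 0.037458030120423126
gapR 320.0864457539884 0.040389427813005314
dot 0.12 187.164530658249 0.05592759687072903
dot 0.13 185.45374656951066 0.054181319262763615
dot 0.14 183.63076533526478 0.05248653531869135
dot 0.146 182.4800677508864 0.051496503354407384
tab 0.14 172.06236150135737 0.05440077950731804
tab 0.146 170.99198524841714 0.05357712910889691
tab 0.152 169.88858421279218 0.052772757028731465
hop [[ 0.3662 -0.3157  0.086 ]
 [ 0.4634 -0.316   0.086 ]
 [ 0.4149 -0.2691  0.086 ]
 [ 0.4146 -0.367   0.086 ]]
[ 0.41477241 -0.31805959]
line 189.55943164490296 0.04526025444011413
line 190.40777956399432 0.0360682539826054
line 189.89435759134497 0.04082743296165062
```

Hopper lid is centred at crop pixel (349,292) with its line at (230,320). So the hopper is at (0.415,-0.318) with its pointer at 190°, and the grinder axis is at (0.4947,-0.081). The dot is at 184°, the gap at 200° and the tab at 171°. Next is the grasp.

To row units: 0.14 m is 0.175, 0.1 m is 0.125, -10 degrees is -0.1111.

Call:
play_rows --motion '[[[0.0275, 0, 0.0375, 0, 0, -0.0556], [0.0275, 0, 0.075, 0, 0, -0.1111], [0.0275, 0, 0.125, 0, 0, -0.1111], [0.0275, 0, 0.175, 0, 0, -0.1111], [0.0275, 0, 0.175, 0, 0, -0.1111], [0.0275, 0, 0.175, 0, 0, -0.1111]]]' --fingers 0.05

```text
time_s: 3.87
position: [0.4145, -0.3156, 0.1481]
tcp_rot: [[-0.176, 0.984, -0.004], [0.984, 0.176, 0.005], [0.005, -0.003, -1.0]]
force: [-0.1, -0.2, -0.7]
opening: 0.637
grasp_force: 0.0
```

To row units: 0.039 m is 0.0488, 0.03 m is 0.0375.

Call:
play_rows --motion '[[[0, 0, 0.0188, 0, 0, 0], [0, 0, 0.0375, 0, 0, 0], [0, 0, 0.0488, 0, 0, 0], [0, 0, 0.0488, 0, 0, 0], [0, 0, 0.0488, 0, 0, 0]]]'

```text
time_s: 4.28
position: [0.4158, -0.3185, 0.1123]
tcp_rot: [[-0.174, 0.985, 0.002], [0.985, 0.174, -0.002], [-0.002, 0.001, -1.0]]
force: [-0.0, -0.6, -0.1]
opening: 0.576
grasp_force: 0.0
```

To row units: 0.001 m is 0.0013.

Call:
play_rows --motion '[[[0, 0, 0.0013, 0, 0, 0], [0, 0, 0.0013, 0, 0, 0], [0, 0, 0.0013, 0, 0, 0], [0, 0, 0.0013, 0, 0, 0], [0, 0, 0.0013, 0, 0, 0], [0, 0, 0.0013, 0, 0, 0], [0, 0, 0.0013, 0, 0, 0], [0, 0, 0.0013, 0, 0, 0]]]' --fingers 0.0

```text
time_s: 4.95
position: [0.4149, -0.318, 0.1096]
tcp_rot: [[-0.174, 0.985, -0.0], [0.985, 0.174, 0.0], [0.0, -0.0, -1.0]]
force: [-0.4, 0.4, 1.3]
opening: 0.182
grasp_force: 29.9
```

```bash
python3 - <<'E'
from h import *
for i in range(2):
    c=imaging.capture("scene");s=bot.read_state();print(s["position"],s["opening"]*87,s["grasp_force"],s["force"],s["moment"])
print([x for x in s["joint_positions"]])
E
```

```text
[ 0.41491295 -0.31799275  0.10958461] 15.752928121663462 29.918742631562054 [ 0.20606669 -0.30510441  0.43251415] [0.01579503 0.06160409 0.00835983]
[ 0.41490577 -0.31795564  0.10956767] 15.611380001078686 29.918551803566515 [ 0.10039434 -1.13287394  0.87326824] [-0.00685982  0.06618669  0.04079275]
[np.float64(-49.72047776134719), np.float64(33.85367080561657), np.float64(103.2073196473062), np.float64(-0.009443492380253693), np.float64(42.94912415402002), np.float64(-59.71870756309418)]
```

To row units: -0.175 m is -0.2188, -0.17 m is -0.2125.

Call:
play_rows --motion '[[[0, 0, -0.0125, 0, 0, 0], [0, 0, -0.0375, 0, 0, 0], [0, 0, -0.075, 0, 0, 0], [0, 0, -0.1125, 0, 0, 0], [0, 0, -0.15, 0, 0, 0], [0, 0, -0.1875, 0, 0, 0], [0, 0, -0.2125, 0, 0, 0], [0, 0, -0.2188, 0, 0, 0]]]'

```text
time_s: 5.72
position: [0.4162, -0.3192, 0.2887]
tcp_rot: [[-0.174, 0.985, 0.005], [0.985, 0.174, -0.006], [-0.007, 0.004, -1.0]]
force: [0.1, -0.8, -1.3]
opening: 0.184
grasp_force: 29.9
```

To row units: 0.22 m is 0.275, 0.21 m is 0.2625, 4 degrees is 0.0444.

Call:
play_rows --motion '[[[0.025, 0.0138, 0, 0, 0, 0], [0.0625, 0.035, 0, 0, 0, 0.0111], [0.105, 0.0575, 0, 0, 0, 0.0222], [0.1475, 0.0813, 0, 0, 0, 0.0333], [0.19, 0.1038, 0, 0, 0, 0.0444], [0.2325, 0.1275, 0, 0, 0, 0.0444], [0.2625, 0.1438, 0, 0, 0, 0.0444], [0.275, 0.15, 0, 0, 0, 0.0444]]]'

```text
time_s: 6.38
position: [0.4945, -0.0765, 0.2834]
tcp_rot: [[-0.108, 0.994, -0.002], [0.994, 0.108, 0.003], [0.003, -0.002, -1.0]]
force: [0.1, 0.4, -3.3]
opening: 0.181
grasp_force: 29.9
```

```bash
python3 - <<'E'
from h import *
for i in range(6): c=imaging.capture("side")
save(c,"s1.png",(180,20,340,250),2.6)
s=bot.read_state();print(s["time_s"],s["position"],s["tcp_rot"],s["opening"]*87,s["grasp_force"],s["force"],s["moment"])
c2=imaging.capture("scene"); import cv2
a=cv2.resize(c["frame"][90:250,190:330],None,fx=3.4,fy=3.4)[:,:,::-1]; b=cv2.resize(c2["frame"][150:310,200:340],None,fx=3.4,fy=3.4)[:,:,::-1]
both=np.hstack([a,b]); both=cv2.resize(both,None,fx=.83,fy=.83); print(both.shape); cv2.imwrite("pics/both1.png",both)
E
```

```text
6.6833 [ 0.49455601 -0.08177582  0.28419415] [[-1.03005443e-01  9.94680423e-01 -8.56875549e-04]
 [ 9.94680744e-01  1.03005131e-01 -4.00388220e-04]
 [-3.09995746e-04 -8.93559774e-04 -9.99999553e-01]] 15.464988897401208 29.918125248514116 [-0.18733307  0.60882884 -1.70986348] [ 0.0056288   0.00890685 -0.0505476 ]
(452, 790, 3)
```

View pics/both1.png

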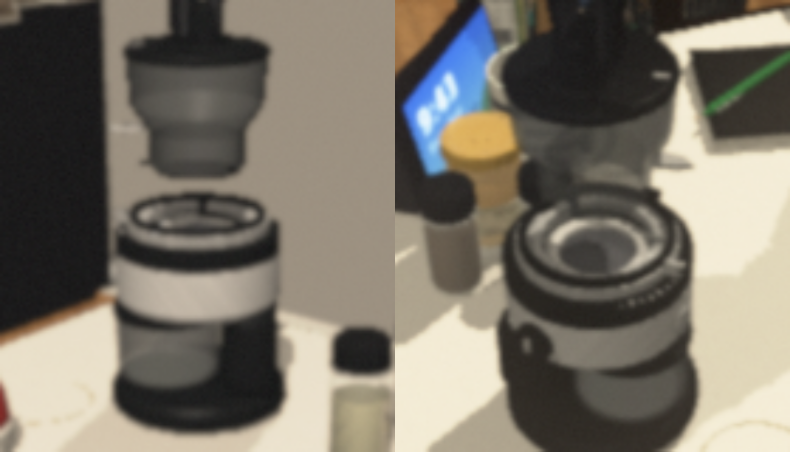

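Both views show the hopper held upright directly over the collar (neck at (198,150), ring at (198,213) in the side half). I'll lower it gently.

To row units: 0.03 m is 0.0375, 0.028 m is 0.035.

Call:
play_rows --motion '[[[0, 0, 0.0075, 0, 0, 0], [0, 0, 0.0175, 0, 0, 0], [0, 0, 0.0275, 0, 0, 0], [0, 0, 0.035, 0, 0, 0], [0, 0, 0.0375, 0, 0, 0], [0, 0, 0.0375, 0, 0, 0], [0, 0, 0.0375, 0, 0, 0], [0, 0, 0.0375, 0, 0, 0]]]'

```text
time_s: 7.4
position: [0.4952, -0.0805, 0.2548]
tcp_rot: [[-0.105, 0.995, 0.001], [0.995, 0.105, -0.0], [-0.0, 0.001, -1.0]]
force: [0.2, -0.2, -1.2]
opening: 0.182
grasp_force: 29.9
```

To row units: 0.007 m is 0.0088, 0.001 m is 0.0013.

Call:
play_rows --motion '[[[0, 0, 0.0013, 0, 0, 0], [0, 0, 0.0025, 0, 0, 0], [0, 0, 0.0038, 0, 0, 0], [0, 0, 0.005, 0, 0, 0], [0, 0, 0.0063, 0, 0, 0], [0, 0, 0.0075, 0, 0, 0], [0, 0, 0.0088, 0, 0, 0], [0, 0, 0.0088, 0, 0, 0]]]'

```text
time_s: 8.07
position: [0.4948, -0.0804, 0.2473]
tcp_rot: [[-0.105, 0.995, -0.0], [0.995, 0.105, 0.0], [0.0, -0.0, -1.0]]
force: [-0.7, -0.8, -2.2]
opening: 0.178
grasp_force: 29.9
```

```bash
cat > st.py <<'E'
from h import *
F=[];M=[];P=[]
for i in range(4):
    imaging.capture("side"); s=bot.read_state(); F.append(s["force"]);M.append(s["moment"]);P.append(s["position"])
R=s["tcp_rot"]
print("t",round(s["time_s"],2),"F",np.mean(F,0).round(2),"M",np.mean(M,0).round(3),"pos",np.mean(P,0).round(4),"pointer",round(np.degrees(np.arctan2(R[1,1],R[0,1]))+180,2),"tilt",np.degrees(np.arccos(-R[2,2])).round(2),"under",(np.mean(P,0)[2]-.1096-.140).round(4),"J6",round(s["joint_positions"][5],1))
E
python3 st.py
```

```text
t 8.27 F [ 0.07  0.13 -1.85] M [ 0.019  0.003 -0.008] pos [ 0.495  -0.0805  0.2475] pointer 186.0 tilt 0.01 under -0.0021 J6 -28.0
```

To row units: 0.003 m is 0.0038, 0.0025 m is 0.0031.

Call:
play_rows --motion '[[[0, 0, 0.0006, 0, 0, 0], [0, 0, 0.0013, 0, 0, 0], [0, 0, 0.0019, 0, 0, 0], [0, 0, 0.0025, 0, 0, 0], [0, 0, 0.0031, 0, 0, 0], [0, 0, 0.0038, 0, 0, 0], [0, 0, 0.0038, 0, 0, 0]]]'

```text
time_s: 8.85
position: [0.495, -0.0805, 0.245]
tcp_rot: [[-0.105, 0.995, 0.0], [0.995, 0.105, -0.0], [-0.0, 0.0, -1.0]]
force: [-0.3, 0.4, 1.9]
opening: 0.177
grasp_force: 29.9
```

```bash
python3 st.py
```

```text
t 9.05 F [-1.35  0.48  2.96] M [0.05  0.242 0.007] pos [ 0.495  -0.0805  0.245 ] pointer 186.0 tilt 0.02 under -0.0046 J6 -28.0
```

Resting on the ring with about 4.8 N of press. Now I'll turn back counterclockwise.

To row units: -9 degrees is -0.1.

Call:
play_rows --motion '[[[0, 0, 0, 0, 0, -0.0167], [0, 0, 0, 0, 0, -0.0333], [0, 0, 0, 0, 0, -0.05], [0, 0, 0, 0, 0, -0.0667], [0, 0, 0, 0, 0, -0.0833], [0, 0, 0, 0, 0, -0.1], [0, 0, 0, 0, 0, -0.1]]]'

```text
time_s: 9.63
position: [0.4954, -0.0809, 0.2448]
tcp_rot: [[-0.259, 0.966, 0.001], [0.966, 0.259, -0.001], [-0.001, 0.001, -1.0]]
force: [-0.7, -0.1, 2.5]
opening: 0.181
grasp_force: 29.9
```

```bash
python3 st.py
```

```text
t 9.83 F [-0.68 -0.56  2.97] M [-0.085  0.082 -0.017] pos [ 0.4954 -0.0808  0.2448] pointer 194.98 tilt 0.07 under -0.0048 J6 -37.0
```

To row units: -3 degrees is -0.0333.

Call:
play_rows --motion '[[[0, 0, 0, 0, 0, -0.0111], [0, 0, 0, 0, 0, -0.0222], [0, 0, 0, 0, 0, -0.0333], [0, 0, 0, 0, 0, -0.0333]]]'

```text
time_s: 10.17
position: [0.4944, -0.0801, 0.2439]
tcp_rot: [[-0.31, 0.951, -0.001], [0.951, 0.31, 0.001], [0.001, -0.001, -1.0]]
force: [0.5, -0.5, -1.5]
opening: 0.182
grasp_force: 29.9
```

```bash
python3 st.py
```

```text
t 10.37 F [-0.12  0.09 -2.  ] M [-0.04  -0.05   0.012] pos [ 0.4945 -0.0802  0.2439] pointer 198.0 tilt 0.08 under -0.0057 J6 -40.0
```

To row units: -1 degrees is -0.0111.

Call:
play_rows --motion '[[[0, 0, 0, 0, 0, -0.0056], [0, 0, 0, 0, 0, -0.0111], [0, 0, 0, 0, 0, -0.0111], [0, 0, 0, 0, 0, -0.0111]]]'

```text
time_s: 10.7
position: [0.4949, -0.0804, 0.2445]
tcp_rot: [[-0.326, 0.946, -0.0], [0.946, 0.326, 0.0], [0.0, -0.0, -1.0]]
force: [0.4, -0.4, -3.2]
opening: 0.18
grasp_force: 29.9
```

```bash
python3 st.py
```

```text
t 10.9 F [-0.06  0.41 -1.84] M [-0.006 -0.02  -0.009] pos [ 0.4949 -0.0804  0.2445] pointer 199.0 tilt 0.0 under -0.0051 J6 -41.0
```

Force fell back to pure weight at 198°, so the pins have met the gaps. I'll go down into them.

Call:
play_rows --motion '[[[0, 0, 0.0006, 0, 0, 0], [0, 0, 0.0013, 0, 0, 0], [0, 0, 0.0019, 0, 0, 0], [0, 0, 0.0025, 0, 0, 0], [0, 0, 0.0031, 0, 0, 0], [0, 0, 0.0038, 0, 0, 0], [0, 0, 0.0038, 0, 0, 0]]]'

```text
time_s: 11.48
position: [0.4947, -0.0805, 0.2414]
tcp_rot: [[-0.326, 0.946, -0.001], [0.946, 0.326, 0.0], [0.0, -0.001, -1.0]]
force: [-0.8, -0.1, -1.8]
opening: 0.186
grasp_force: 29.9
```

```bash
python3 st.py
```

```text
t 11.68 F [-0.54 -0.26 -2.57] M [-0.046  0.166 -0.007] pos [ 0.4948 -0.0804  0.2414] pointer 199.0 tilt 0.02 under -0.0082 J6 -41.0
```

To row units: 0.0035 m is 0.0044, 0.001 m is 0.0013.

Call:
play_rows --motion '[[[0, 0, 0.0006, 0, 0, 0], [0, 0, 0.0013, 0, 0, 0], [0, 0, 0.0019, 0, 0, 0], [0, 0, 0.0025, 0, 0, 0], [0, 0, 0.0031, 0, 0, 0], [0, 0, 0.0038, 0, 0, 0], [0, 0, 0.0044, 0, 0, 0], [0, 0, 0.0044, 0, 0, 0]]]'

```text
time_s: 12.35
position: [0.495, -0.0805, 0.2381]
tcp_rot: [[-0.326, 0.946, 0.0], [0.946, 0.326, -0.0], [-0.0, 0.0, -1.0]]
force: [-0.1, -0.7, 0.3]
opening: 0.18
grasp_force: 29.9
```

```bash
python3 st.py
```

```text
t 12.55 F [-0.83  0.29 -0.12] M [0.057 0.229 0.028] pos [ 0.495  -0.0805  0.2381] pointer 199.0 tilt 0.01 under -0.0115 J6 -41.0
```

To row units: 0.003 m is 0.0038, 0.0025 m is 0.0031.

Call:
play_rows --motion '[[[0, 0, 0.0006, 0, 0, 0], [0, 0, 0.0013, 0, 0, 0], [0, 0, 0.0019, 0, 0, 0], [0, 0, 0.0025, 0, 0, 0], [0, 0, 0.0031, 0, 0, 0], [0, 0, 0.0038, 0, 0, 0], [0, 0, 0.0038, 0, 0, 0], [0, 0, 0.0038, 0, 0, 0]]]'

```text
time_s: 13.22
position: [0.4951, -0.0805, 0.2352]
tcp_rot: [[-0.326, 0.946, 0.0], [0.946, 0.326, -0.0], [-0.0, 0.0, -1.0]]
force: [-0.6, 0.0, 1.9]
opening: 0.182
grasp_force: 29.9
```

```bash
python3 st.py
```

```text
t 13.42 F [-0.77  0.13  2.31] M [ 0.094  0.243 -0.015] pos [ 0.4951 -0.0805  0.2352] pointer 199.0 tilt 0.02 under -0.0144 J6 -41.0
```

To row units: 0.0014 m is 0.0018, 0.0013 m is 0.0016, 8 degrees is 0.0889.

Call:
play_rows --motion '[[[0, 0, 0.0006, 0, 0, 0], [0, 0, 0.0013, 0, 0, 0], [0, 0, 0.0013, 0, 0, 0.0111], [0, 0, 0.0013, 0, 0, 0.0278], [0, 0, 0.0015, 0, 0, 0.0444], [0, 0, 0.0016, 0, 0, 0.0667], [0, 0, 0.0018, 0, 0, 0.0889], [0, 0, 0.0018, 0, 0, 0.0889]]]'

```text
time_s: 14.08
position: [0.4953, -0.0806, 0.2338]
tcp_rot: [[-0.189, 0.982, 0.001], [0.982, 0.189, -0.0], [-0.001, 0.001, -1.0]]
force: [0.1, -0.2, 3.1]
opening: 0.184
grasp_force: 29.9
```

```bash
python3 st.py
```

```text
t 14.28 F [-0.42 -0.42  3.22] M [ 0.018  0.095 -0.041] pos [ 0.4953 -0.0806  0.2338] pointer 191.01 tilt 0.06 under -0.0158 J6 -33.0
```

To row units: 0.001 m is 0.0013, 0.0009 m is 0.0011, 17 degrees is 0.1889.

Call:
play_rows --motion '[[[0, 0, 0.0001, 0, 0, 0.0278], [0, 0, 0.0004, 0, 0, 0.0556], [0, 0, 0.0006, 0, 0, 0.0889], [0, 0, 0.0009, 0, 0, 0.1222], [0, 0, 0.0011, 0, 0, 0.1556], [0, 0, 0.0013, 0, 0, 0.1889], [0, 0, 0.0013, 0, 0, 0.1889], [0, 0, 0.0013, 0, 0, 0.1889]]]'

```text
time_s: 14.95
position: [0.4954, -0.0806, 0.2329]
tcp_rot: [[0.103, 0.995, 0.001], [0.995, -0.103, -0.0], [-0.0, 0.001, -1.0]]
force: [-0.3, 0.7, 4.1]
opening: 0.185
grasp_force: 29.9
```

```bash
python3 st.py; python3 - <<'E'
from h import *
c=imaging.capture("wrist"); c2=imaging.capture("scene")
a=cv2.resize(c["frame"],(533,400))[:,:,::-1]
b=cv2.resize(c2["frame"][140:300,210:315],(263,400),interpolation=cv2.INTER_CUBIC)[:,:,::-1]
cv2.imwrite("pics/both2.png",np.hstack([a,b]))
# expected pixels in scene
for t in (168,171,174):
    r=np.radians(t); print(t,"tab",proj(c2,(.4947+.0535*np.cos(r),-.0809+.0535*np.sin(r),.146)),"ptr",proj(c2,(.4947+.059*np.cos(r),-.0809+.059*np.sin(r),.140-.0165+.0305)))
E
```

```text
t 15.15 F [-0.03  0.18  4.24] M [ 0.018 -0.063 -0.067] pos [ 0.4954 -0.0806  0.2329] pointer 174.03 tilt 0.07 under -0.0167 J6 -16.1
168 tab [296.53625974 243.95510055] ptr [299.35153594 241.49277496]
171 tab [297.48197528 243.02556461] ptr [300.39705061 240.46427366]
174 tab [298.34685208 242.06944862] ptr [301.35165478 239.4070071 ]
```

View pics/both2.png

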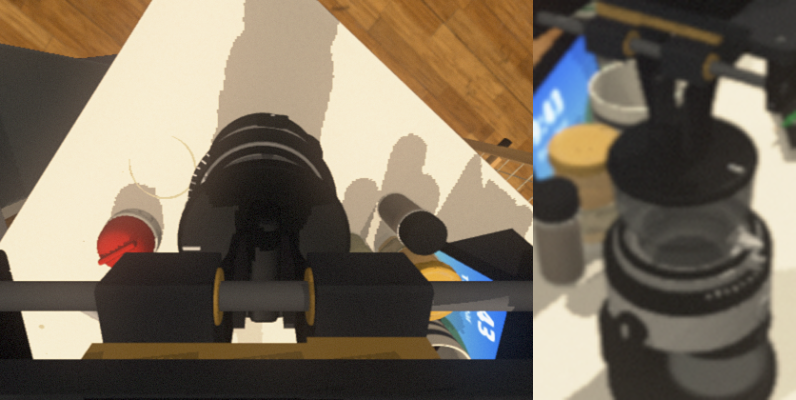

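The scene half shows the hopper seated level, with the pointer near (745,240) close to the tab. I'll finish the turn to 171°, ease off, then check.

To row units: -0.0008 m is -0.001, -0.0006 m is -0.0008, 3 degrees is 0.0333.

Call:
play_rows --motion '[[[0, 0, 0.0001, 0, 0, 0.0111], [0, 0, 0.0003, 0, 0, 0.0222], [0, 0, 0.0003, 0, 0, 0.0333], [0, 0, 0.0003, 0, 0, 0.0333], [0, 0, -0.0003, 0, 0, 0.0333], [0, 0, -0.0008, 0, 0, 0.0333], [0, 0, -0.001, 0, 0, 0.0333], [0, 0, -0.001, 0, 0, 0.0333]]]'

```text
time_s: 15.92
position: [0.495, -0.0805, 0.2334]
tcp_rot: [[0.156, 0.988, 0.0], [0.988, -0.156, -0.0], [-0.0, 0.0, -1.0]]
force: [0.1, -0.2, 3.5]
opening: 0.183
grasp_force: 29.9
```

```bash
python3 st.py; python3 - <<'E'
from h import *
c=imaging.capture("scene"); fs=[c["frame"].astype(float)]
for i in range(5): fs.append(imaging.capture("scene")["frame"].astype(float))
new=np.mean(fs,0).astype(np.uint8)
old=cv2.imread("pics/scene0.png")
cr=lambda f:cv2.resize(f[215:275,255:320],(390*65//65,360),interpolation=cv2.INTER_CUBIC)
cv2.imwrite("pics/both3.png",np.hstack([cr(old),cr(new[:,:,::-1])]))
E
```

```text
t 16.12 F [0.5  0.04 3.35] M [-0.025 -0.156 -0.016] pos [ 0.495  -0.0805  0.2334] pointer 171.0 tilt 0.0 under -0.0162 J6 -13.0
```

View pics/both3.png

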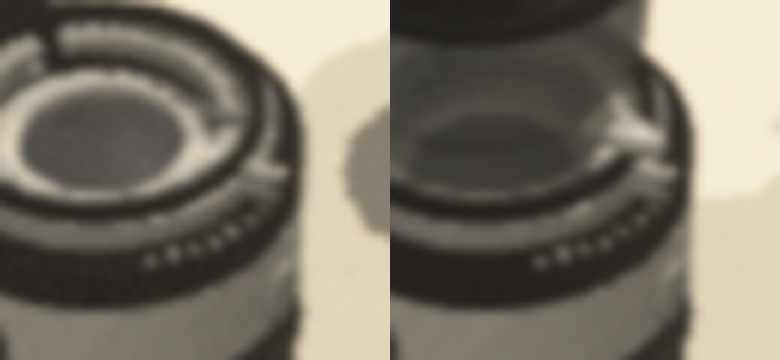

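The tab is unmoved (bright bar at (270,170) left, (665,170) right), and the pointer tip at about (660,140) lies in line with it. I'll ease up until the thread takes the load, then release.

Call:
play_rows --motion '[[[0, 0, -0.0004, 0, 0, 0], [0, 0, -0.0008, 0, 0, 0], [0, 0, -0.001, 0, 0, 0], [0, 0, -0.001, 0, 0, 0], [0, 0, -0.001, 0, 0, 0]]]'

```text
time_s: 16.83
position: [0.4949, -0.0805, 0.2342]
tcp_rot: [[0.156, 0.988, -0.0], [0.988, -0.156, 0.0], [0.0, -0.0, -1.0]]
force: [0.7, -0.5, 2.4]
opening: 0.184
grasp_force: 29.9
```

```bash
python3 st.py
```

```text
t 17.03 F [ 1.12 -0.24  2.83] M [-0.057 -0.173 -0.022] pos [ 0.4949 -0.0805  0.2342] pointer 171.0 tilt 0.01 under -0.0154 J6 -13.0
```

To row units: -0.0009 m is -0.0011, -0.0006 m is -0.0008.

Call:
play_rows --motion '[[[0, 0, -0.0004, 0, 0, 0], [0, 0, -0.0008, 0, 0, 0], [0, 0, -0.0011, 0, 0, 0], [0, 0, -0.0011, 0, 0, 0], [0, 0, -0.0011, 0, 0, 0]]]'

```text
time_s: 17.45
position: [0.4948, -0.0804, 0.2346]
tcp_rot: [[0.156, 0.988, -0.001], [0.988, -0.156, 0.0], [0.0, -0.001, -1.0]]
force: [1.2, -0.4, -3.4]
opening: 0.182
grasp_force: 29.9
```

```bash
python3 st.py
```

```text
t 17.65 F [ 1.64 -0.48 -4.36] M [-0.118 -0.498 -0.027] pos [ 0.4947 -0.0803  0.2347] pointer 171.0 tilt 0.04 under -0.0149 J6 -13.0
```

The thread roof is holding it. I'll back off 0.4 mm and open the fingers.

To row units: 0.0004 m is 0.0005.

Call:
play_rows --motion '[[[0, 0, 0.0005, 0, 0, 0], [0, 0, 0.0005, 0, 0, 0], [0, 0, 0.0005, 0, 0, 0]]]'

```text
time_s: 17.9
position: [0.4948, -0.0804, 0.2347]
tcp_rot: [[0.156, 0.988, -0.0], [0.988, -0.156, 0.0], [0.0, -0.0, -1.0]]
force: [1.6, 0.6, -4.5]
opening: 0.183
grasp_force: 29.9
```

Call:
play_rows --motion '[[[0, 0, 0, 0, 0, 0], [0, 0, 0, 0, 0, 0], [0, 0, 0, 0, 0, 0], [0, 0, 0, 0, 0, 0], [0, 0, 0, 0, 0, 0]]]' --fingers 0.05

```text
time_s: 18.32
position: [0.4948, -0.0805, 0.2349]
tcp_rot: [[0.156, 0.988, -0.0], [0.988, -0.156, -0.0], [-0.0, -0.0, -1.0]]
force: [0.7, 0.0, -0.4]
opening: 0.478
grasp_force: 0.0
```

To row units: -0.08 m is -0.1, -0.07 m is -0.0875.

Call:
play_rows --motion '[[[0, 0, -0.0125, 0, 0, 0], [0, 0, -0.0375, 0, 0, 0], [0, 0, -0.0625, 0, 0, 0], [-0.0375, 0, -0.0875, 0, 0, 0], [-0.0625, 0, -0.1, 0, 0, 0], [-0.0625, 0, -0.1, 0, 0, 0], [-0.0625, 0, -0.1, 0, 0, 0]]]'

```text
time_s: 18.9
position: [0.4872, -0.1304, 0.3153]
tcp_rot: [[0.159, 0.987, 0.001], [0.987, -0.159, -0.0], [0.0, 0.001, -1.0]]
force: [0.3, 0.4, -1.0]
opening: 0.575
grasp_force: 0.0
```

```bash
python3 - <<'E'
from h import *
s=bot.read_state();print(s["time_s"],s["position"],s["force"])
c=imaging.capture("wrist"); c2=imaging.capture("scene");c3=imaging.capture("side")
print(proj(c,(.4947,-.0809,.211)),bot.read_state()["position"])
cv2.imwrite("w3.png",c["frame"][:,:,::-1])
a=cv2.resize(c["frame"][60:270,180:360],(342,400),interpolation=cv2.INTER_CUBIC)
b=cv2.resize(c2["frame"][180:280,240:330],(360,400),interpolation=cv2.INTER_CUBIC)
cv2.imwrite("pics/last.png",np.hstack([a,b])[:,:,::-1])
import pickle; pickle.dump(c,open("w3.pkl","wb"))
E
```

```text
18.9 [ 0.48718514 -0.13043319  0.31525989] [ 0.25476164  0.41688905 -0.99503621]
[276.04799608 144.63610908] [ 0.48639705 -0.12873971  0.31376984]
```

View pics/last.png

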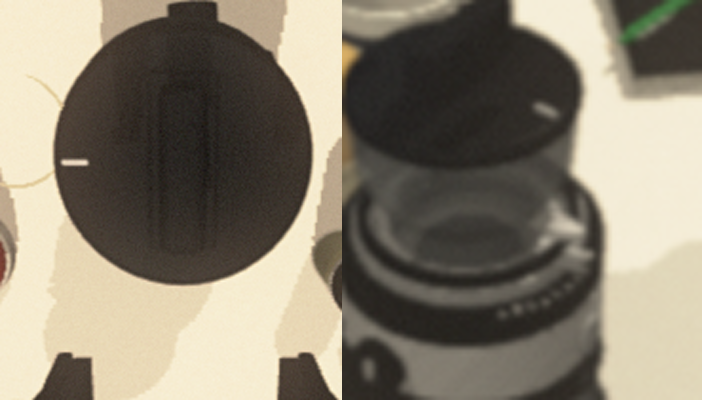

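After release the lid is centred at (183,150) with its line at (75,162), level, and the tab is in place. I'll check the line's angle and then hand in.

```bash
python3 - <<'E'
from h import *
import pickle
c=pickle.load(open("w3.pkl","rb")); z=.140-.015+.086
Q=lambda u,v:(u/1.9+180-.3,v/1.905+60-.3)
H=np.array([atz(c,Q(*p),z) for p in [(54,150),(312,150),(183,14.5),(183,285)]])
h=np.array([H[:2,0].mean(),H[2:,1].mean()]);print(h,np.ptp(H[:2,0]),np.ptp(H[2:,1]))
for p in [(62,161.5),(87,162)]:
    a=atz(c,Q(*p),z)[:2]-h;print(np.degrees(np.arctan2(a[1],a[0]))%360,np.hypot(*a))
E
```

```text
[ 0.49538696 -0.07944148] 0.09519866472941357 0.09859402697474387
172.61322085087235 0.04593949783779723
173.36393599990905 0.03657242655733496
```

```bash
python3 -c "
from rig import bot
print(bot.hand_in())"
```

```text
the job is handed in; nothing more can be done
None
```

I handed the job in: the hopper is screwed into the grinder collar about 15 mm below the mouth, pointer about 171–173° against the setting tab's 171° (tolerance about 4°). The tab looked unmoved in the pictures and the arm is clear; the hand-in gave no verdict.

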